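# Fit the inner lid to a boxed parts tub and take off the outer lid

## Robot

A 7-joint arm with a two-finger parallel gripper is mounted at the origin on the work surface. World frame = base frame: x ahead of the robot, y to its left, z up, the work surface at z = 0. Lengths are in m, angles in rad, forces in N, time in s.
With the tool pointing down it reaches from about 0.425 to 0.925 m from the base axis. Payload 6.8 kg.
Tool frame: the origin (TCP) lies midway between the tips of the shut fingers; the grasp point (between the pads) lies 19 mm behind it; z points along the fingers, y is the direction in which the jaws open and shut (so a half turn about z gives the same grasp; the last joint's range is limited). The gripper opens to 85 mm and grips with 20 to 120 N. Pads are 22 mm wide; open, the fingers measure 114 mm over their backs; the gripper's body (76 mm by 85 mm) begins 54 mm behind the grasp point. The pads swing forward as they close: fully open they stand 13 mm farther back than shut.
Start: joints at [-1.234, 0.477, 0.022, 1.555, -0.011, 1.109, -0.083], TCP at [0.29, 0.609, 0.192] pointing down, gripper open.
Joint ranges: [-2.96, 2.96], [-0.34, 2.1], [-1.41, 1.46], [0.24, 2.44], [-1.37, 4.51], [0.17, 1.92], [-2.96, 2.96]. Speed limits (rad/s): [2.39, 2.39, 3.14, 3.14, 3.14, 3.14, 3.14].

## Interface

Orientations are given as a unit quaternion [w, x, y, z].
In Python, from station import bot gives the robot as it stands. The module is installed in compiled form; this text tells all that it offers.
- The arm moves only by the tool play_rows, never from a script. Its argument "motion" is a list of rows, each a list of 2 entries, a list of its own where there are three numbers: the shift along the tool's x, y, z as a fraction of full scale, then the turn, a rotation vector about the tool's x, y, z as a fraction of full scale. In form: [[[tx, ty, tz], [rx, ry, rz]], ...]. A call has 1 to 8 rows; each row is the pose to reach, as a shift and turn from the pose measured when the call began, along the tool's axes at that moment, turning the shorter way round; what a row does not reach only later rows make up. Full scale, the value 1, is 400 mm for a shift and 360 degrees for a turn. A row lasts 1/10 s, in which the tool goes at most 50 mm and 8.59 degrees, less where a joint would pass 70% of its speed; a pose out of reach is approached as far as the arm can. A call with a number of a shift or a turn outside -1 to 1 is refused whole. A call with a gripper value outside its range is refused whole. "fingers" is the finger opening in mm, from 0 to 85.4, set as the call begins (left out, the last holds). The fingers move at their own pace and stop on an object; "grip_force" is the grip in N (left out, the last holds). Time passes only in rows, so rows that repeat a pose let the fingers close. It gives the time, the measured TCP pose, the force and the opening at its end, in the units of the state.
- bot.get_obs(): the state, without advancing time (a new reading comes with each control period).
- bot.read_camera(name): name is "side" or "top"; returns a dict with "pixels" (384x512x3 uint8, red, green, blue), "range_z" (384x512 float32, m along the optical axis (not along the pixel's ray), 0 where there is no reading), "fovy" (degrees; the focal length in pixels is half the picture's height over the tangent of half this angle, whatever the lens; pixels are square), "cx", "cy" (the principal point, pixels), "k1" (the pictures are not rectified: a ray, as slopes to the right and down, at radius r is drawn at 1 + k1 r^2 times it, then the intrinsics apply), "pose" (4x4, takes a point from camera to world coordinates). Camera axes: x right, y down, z forward; pixel columns grow to the right and rows downward; lengths in m; the calibration is good to about 2 mm. A picture is of the moment at which its call begins.
- bot.hand_in(): hands the job in, once; it reports no verdict.
The state is a dict: "t": time; "q": joint angles; "joint_vel": joint speeds; "joint_torque": joint torques, N m; "eef_pos": TCP position; "tool_rot": TCP orientation; "contact_force": force on the tool from outside, world axes, zero at the start; "torque": the same for the moment, N m; "gripper_width": opening from 0.0 (shut) to 1.0 (fully open).
Only numpy, scipy, OpenCV 4.12 (cv2) and the standard library are available. Lean on these libraries where they do the work, as an engineer would, in place of code of your own. Each camera call takes 0.05 s, during which the arm holds its last target.

## Task

Swing both flaps of the small carton open, past upright so that they lean outwards, to get at the tub of old screws inside. Then carry the two nested lids together, by the inner lid's stem, and lower them onto the tub until the inner lid is fully seated in its mouth; finally take the outer lid by its collar and lift it off alone, leaving the inner lid seated and undisturbed. Finish still holding the outer lid level in the air, completely clear above the stem; do not shove the tub about or disturb the other things on the bench.

Things in the scene. Friction and masses are not known exactly. Their poses are not given: they have to be found in the camera images.
- carton: open brown cardboard carton, fixed, 190 x 190 mm, 90 mm high, walls and floor 4 mm; left or right of the centre line, the lids on the other side. Origin: centre of its underside, z up. A flap is hinged along each rim at y = +93 and y = -93 mm of its frame (hinge lines along its x, 90 mm up). The other two sides have only end flaps folded down outside
- flap_left (a joint): angle (rad) of the flap on the carton's +y rim: 0 flat across the opening, pi/2 upright, more leans outwards, stop 2.6; starts at 0.75 to 1.2, leaving a slot of 90 mm or more along the carton's middle. 182 mm long, 60 mm from hinge to free edge, 4 mm thick, 30 g; weak friction hinge (0.03 N m), stays where left, push it out from inside, rising along its arc
- flap_right (a joint): the same for the flap on the carton's -y rim
- tub: open round white plastic tub standing loose on the carton's floor (4 mm above the bench), 110 mm across and 70 mm tall, mouth 104 mm inside, about 0.5 kg, a few old screws on its floor. Origin at the centre of its underside, z up; its rim is 70 mm above the origin
- inner_lid: lower, inner grey lid, loose, 0.14 kg, on a 4 mm black mat. Origin: centre of underside, z up. Round plug 96 mm across from 0 to 10 mm (fits the tub's mouth with 4 mm to spare all round), flange 114 mm across to 14 mm (rests on the tub's rim, origin then 60 mm above the tub's), stem 18 mm across to 78 mm; its top 28 mm stand above the outer lid's collar. Lifting the stem carries both lids
- stem_top (a point): centre of the top end of the inner lid's stem, 78 mm above that lid's origin
- outer_lid: upper, outer grey lid, loose, 0.11 kg, lying on the inner lid's flange (origin 14 mm above that lid's origin). Origin: on its axis at the plate's underside, z up. Plate 126 mm across, 4 mm thick; skirt, 120 mm inside, hangs 6 mm below it; collar tube round the stem, 44 mm outside, 28 mm inside, from 4 to 36 mm up. Clear of the stem once its origin is 84 mm above the inner lid's
- collar_top (a point): centre of the top of the outer lid's collar, 36 mm above that lid's origin
- bolt_near: a dark steel round-headed bolt standing on its 24 mm head, 54 mm tall; bystander, about 0.14 m nearer the robot than the middle of the work area
- bolt_far: a second such bolt, on the far side of the work area; bystander
- elbow: a black plastic hose elbow standing on its 60 mm flange, 76 mm tall; bystander
- bushing: a steel bushing ring, 44 mm across, 16 mm high; bystander
- screwdriver: a screwdriver with a black handle lying at the left; bystander
- wrench: a steel wrench lying at the right; bystander
- jar: a closed glass jar, 56 mm across, 70 mm tall, at the back; bystander

How it is judged:
By the outcome, as a careful person would: the job done as asked, in the order asked, and still so for the second after the job is handed in, while the arm keeps its last pose, push and grip.
It also fails if it takes over 72 s, if anything falls off the work surface, if the arm or the gripper's body presses on something with over 40 N, if the wrist force passes 120 N, or if a joint passes its speed limit or range.

## Working session

There is one attempt and no reset: what is moved stays moved. The work goes in short steps, Python scripts to look and compute and a tool call to move; the robot and the scene stay as the last step left them, time stands still between calls to the robot, and variables do not carry over. Pictures are saved under pics/ and viewed, and the job is handed in when it is done.

Besides the shell and the picture viewer there is one more tool, called by a JSON object that holds its "fn" and its "kwargs", one argument or row to a line. play_rows: Moves the arm, as the interface text tells. Shift numbers are shares of 400 mm and turn numbers shares of 360 degrees, none past 1 either way. Its arguments: {"type":"object","properties":{"motion":{"type":"array"},"fingers":{"type":"number"},"grip_force":{"type":"number"}},"required":["motion"]}

```bash
mkdir -p pics; cat > h.py <<'E'
import numpy as np, cv2
from station import bot
def cam(n):
    c=bot.read_camera(n); return c
def K(c):
    f=192/np.tan(np.radians(c['fovy'])/2); return f
def save(c,name,scale=1.5):
    im=cv2.cvtColor(c['pixels'],cv2.COLOR_RGB2BGR); im=cv2.resize(im,None,fx=scale,fy=scale,interpolation=cv2.INTER_CUBIC); cv2.imwrite('pics/'+name,im)
def slopes(c,u,v):
    f=K(c); xd=(np.asarray(u,float)-c['cx'])/f; yd=(np.asarray(v,float)-c['cy'])/f
    x,y=xd.copy(),yd.copy()
    for _ in range(30):
        s=1+c['k1']*(x*x+y*y); x,y=xd/s,yd/s
    return x,y
def pts(c,u,v,z=None):
    # depth to world
    u=np.asarray(u);v=np.asarray(v)
    x,y=slopes(c,u,v)
    d=c['range_z'][v.astype(int),u.astype(int)] if z is None else z
    P=np.stack([x*d,y*d,d*np.ones_like(x)],-1)
    return P@c['pose'][:3,:3].T+c['pose'][:3,3]
def plane(c,u,v,h):
    x,y=slopes(c,u,v); D=np.stack([x,y,np.ones_like(x)],-1)@c['pose'][:3,:3].T; o=c['pose'][:3,3]
    return o+D*((h-o[2])/D[...,2])[...,None]
def cloud(c):
    v,u=np.mgrid[0:384,0:512]; P=pts(c,u,v); P[c['range_z']==0]=np.nan; return P
E
python3 - <<'E'
from h import *
for n in('top','side'):
    c=cam(n); save(c,n+'0.png'); print(n,c['fovy'],c['cx'],c['cy'],c['k1'],c['pose'].round(3).tolist())
print(bot.get_obs())
E
```

```text
top 43.2937592412751 251.4838445199771 186.93019930236852 0.053008332546242064 [[-0.021, -0.999, 0.046, 0.511], [-1.0, 0.021, -0.004, 0.002], [0.003, -0.046, -0.999, 1.448], [0.0, 0.0, 0.0, 1.0]]
side 56.71912165973794 255.276068795832 191.64053353962746 -0.005386396095263 [[-0.994, -0.069, 0.084, 0.501], [-0.109, 0.683, -0.722, 0.644], [-0.008, -0.727, -0.687, 0.695], [0.0, 0.0, 0.0, 1.0]]
{'t': 0.1, 'q': array([-1.23412492,  0.47772185,  0.02232938,  1.55632298, -0.01147753,
        1.10932598, -0.08311949]), 'joint_vel': array([-1.22079273e-04, -1.78179431e-03, -2.07451081e-03, -8.20664732e-05,
        2.68991999e-04, -9.24097822e-05,  4.93554692e-04]), 'joint_torque': array([ 4.07910295e-03, -5.97764146e+01,  1.61345713e+00, -2.81950557e+01,
        1.27938436e-02,  5.03298841e-03, -1.60472467e-05]), 'eef_pos': array([0.29017762, 0.60878813, 0.19143229]), 'tool_rot': array([-1.16029153e-04,  2.20546076e-01,  9.75376208e-01, -8.16829303e-04]), 'contact_force': array([-0.07198995, -0.09160552, -0.35475198]), 'torque': array([ 0.05687664, -0.02125433, -0.03250646]), 'gripper_width': 1.001342929208195}
```

View pics/top0.png

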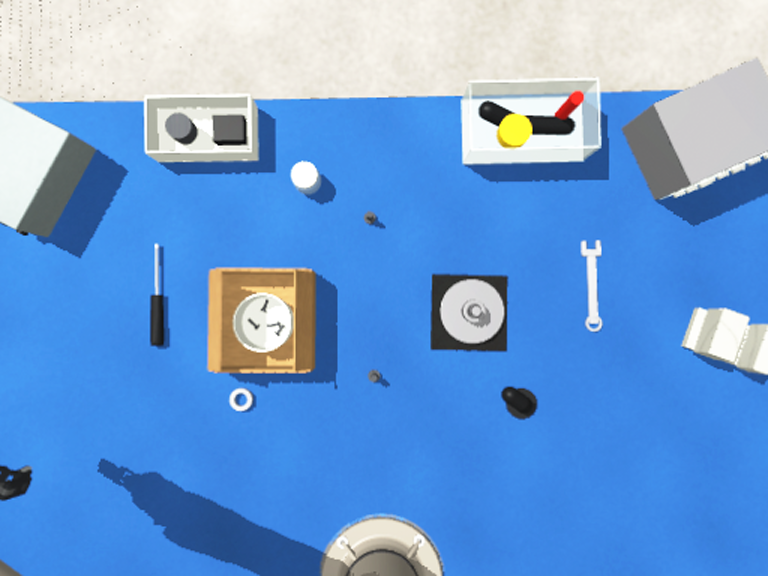

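View pics/side0.png

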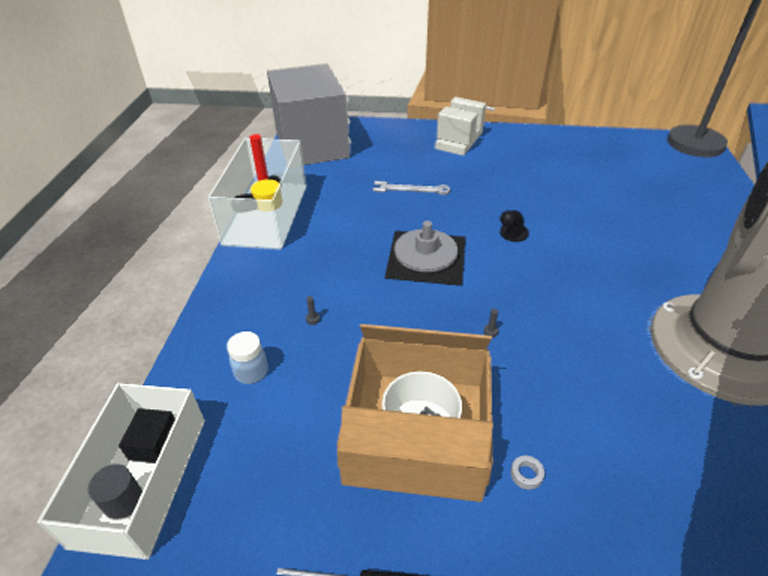

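The top view shows the carton at about (262,320) on the scaled picture with both flaps leaning inwards, and the tub at (263,322). The lids sit on the mat at about (472,312). The side view matches, with the stem top at (427,224).

```bash
python3 - <<'E'
from h import *
T=cam('top');S=cam('side')
PT,PS=cloud(T),cloud(S)
np.savez('c0.npz',PT=PT,PS=PS,t=T['pixels'],s=S['pixels'])
print('bench top',np.nanmedian(PT[150:240,225:270,2]),'side', np.nanmedian(PS[230:300,150:220,2]) )
def circ(P,m,label):
    q=P[m]; xy=q[:,:2]; 
    (cx,cy),r=cv2.minEnclosingCircle(xy.astype(np.float32)); print(label,len(q),'z',np.median(q[:,2]).round(4),'enc',round(cx,4),round(cy,4),round(r,4),'mean',xy.mean(0).round(4))
for n,P in(('T',PT),('S',PS)):
    x,y,z=P[...,0],P[...,1],P[...,2]
    print(n)
    reg=(abs(x-0.56)<.12)&(abs(y+.17)<.12)
    circ(P,reg&(z>.073),'stem'); circ(P,reg&(z>.045)&(z<.062),'collar'); circ(P,reg&(z>.014)&(z<.03),'plate')
    reg=(abs(x-0.55)<.2)&(abs(y-.2)<.16)&(z>.06)
    px=T['pixels'] if n=='T' else S['pixels']
    white=(px.min(-1)>150)
    circ(P,reg&white&(z>.068)&(z<.08),'tub rim')
    b=reg&(px[...,0].astype(int)>px[...,2]+40)
    q=P[b]; print('carton ext',np.nanmin(q,0),np.nanmax(q,0))
    # profile in y
    for y0 in np.arange(.08,.32,.01):
        m=b&(abs(y-y0)<.005); 
        if m.sum()>20: print(round(y0,3),m.sum(),np.percentile(z[m],[5,50,95]).round(3))
E
```

```text
bench top -0.0002847959159182345 side -0.0007678635180810023
T
stem 34 z 0.082 enc 0.5151 -0.1869 0.009 mean [ 0.5151 -0.1861]
collar 117 z 0.053 enc 0.515 -0.1864 0.022 mean [ 0.5147 -0.186 ]
plate 1248 z 0.0218 enc 0.5151 -0.1865 0.0628 mean [ 0.5153 -0.1859]
tub rim 139 z 0.073 enc 0.5009 0.2169 0.0559 mean [0.5029 0.2206]
carton ext [0.40576927 0.12051597 0.06015055] [0.6037175  0.31347344 0.15275459]
0.12 157 [0.063 0.094 0.104]
0.13 287 [0.099 0.111 0.123]
0.14 323 [0.118 0.132 0.144]
0.15 117 [0.139 0.145 0.149]
0.16 28 [0.071 0.087 0.094]
0.17 34 [0.071 0.078 0.091]
0.18 36 [0.062 0.085 0.092]
0.19 29 [0.073 0.087 0.094]
0.2 26 [0.073 0.086 0.092]
0.21 31 [0.072 0.085 0.092]
0.22 28 [0.067 0.081 0.092]
0.23 31 [0.065 0.085 0.093]
0.24 29 [0.065 0.08  0.093]
0.25 28 [0.069 0.086 0.093]
0.28 154 [0.089 0.141 0.147]
0.29 194 [0.119 0.13  0.139]
0.3 151 [0.105 0.113 0.121]
0.31 110 [0.091 0.098 0.105]
S
stem 31 z 0.0811 enc 0.5114 -0.1888 0.0088 mean [ 0.5121 -0.1872]
collar 109 z 0.0526 enc 0.5114 -0.1883 0.0225 mean [ 0.5118 -0.1829]
plate 746 z 0.0213 enc 0.5124 -0.1888 0.064 mean [ 0.5113 -0.1755]
tub rim 176 z 0.0725 enc 0.4991 0.2135 0.0549 mean [0.4987 0.1842]
carton ext [0.4061432  0.11877561 0.06001312] [0.6023954  0.31300213 0.14692303]
0.12 700 [0.062 0.079 0.094]
0.13 395 [0.065 0.102 0.117]
0.14 345 [0.088 0.13  0.144]
0.15 168 [0.084 0.143 0.146]
0.16 99 [0.061 0.071 0.09 ]
0.17 88 [0.061 0.073 0.09 ]
0.18 65 [0.064 0.074 0.09 ]
0.19 49 [0.066 0.084 0.09 ]
0.2 53 [0.067 0.085 0.09 ]
0.21 53 [0.066 0.082 0.09 ]
0.22 54 [0.066 0.083 0.09 ]
0.23 40 [0.073 0.088 0.091]
0.24 22 [0.082 0.089 0.092]
0.28 623 [0.131 0.139 0.143]
0.29 982 [0.116 0.126 0.134]
0.3 975 [0.099 0.109 0.118]
0.31 1333 [0.063 0.085 0.101]
```

```bash
cat >> h.py <<'E'
from scipy.spatial.transform import Rotation as Ro
def state():
    o=bot.get_obs(); w,x,y,z=o['tool_rot']; R=Ro.from_quat([x,y,z,w]); 
    print('t',round(o['t'],2),'p',o['eef_pos'].round(4),'yaw_y',np.degrees(np.arctan2(R.as_matrix()[1,1],R.as_matrix()[0,1])).round(2),'tilt',np.degrees(np.arccos(-R.as_matrix()[2,2])).round(2),'F',o['contact_force'].round(1),'w',round(o['gripper_width']*85,1),'q',o['q'].round(2)); return o['eef_pos'],R
def Rdown(yaw): # yaw of tool y axis, deg
    a=np.radians(yaw); y=np.array([np.cos(a),np.sin(a),0]); z=np.array([0,0,-1.]); x=np.cross(y,z); return Ro.from_matrix(np.stack([x,y,z],1))
def rows(targets,yaw=90):
    p,R=state()
    for t in targets:
        print(np.round(t,4),'shift',(R.inv().apply(np.array(t)-p)/.4).round(4).tolist(),'turn',((R.inv()*Rdown(yaw)).as_rotvec()/(2*np.pi)).round(4).tolist())
E
python3 - <<'E'
from h import *
d=np.load('c0.npz')
for n,px in(('PT','t'),('PS','s')):
    P=d[n]; I=d[px].astype(int); b=(I[...,0]>I[...,2]+40)
    for lo,hi in((.11,.16),(.27,.32)):
        m=b&(P[...,1]>lo)&(P[...,1]<hi)&(P[...,2]>.1)&(abs(P[...,0]-.505)<.085); q=P[m]
        A=np.c_[q[:,0],q[:,2],np.ones(len(q))]; s=np.linalg.lstsq(A,q[:,1],rcond=None)[0]
        r=abs(q[:,1]-A@s); q=q[r<.006]; A=A[r<.006]; s=np.linalg.lstsq(A,q[:,1],rcond=None)[0]
        print(n,lo,len(q),'dy/dx',s[0].round(4),'dy/dz',s[1].round(3),'y at x=.505 z=.09',(s@[.505,.09,1]).round(4),'xrange',P[m][:,0].min(),P[m][:,0].max(),'tip y,z',q[q[:,2].argmax()])
c=(.505,.2165)
rows([(.5,.2165,.19),(.5,.2165,.125),(.5,.115,.125)])
E
```

```text
PT 0.11 666 dy/dx -0.0209 dy/dz 0.473 y at x=.505 z=.09 0.1201 xrange 0.4201110712880484 0.5897070277444457 tip y,z [0.50967289 0.14704441 0.15275459]
PT 0.27 482 dy/dx -0.0193 dy/dz -0.642 y at x=.505 z=.09 0.3153 xrange 0.42024951960179635 0.5898020102509319 tip y,z [0.5259368  0.2803674  0.15011564]
PS 0.11 631 dy/dx -0.0225 dy/dz 0.442 y at x=.505 z=.09 0.1223 xrange 0.42014796561369405 0.589501696492267 tip y,z [0.50221959 0.14667532 0.14692303]
PS 0.27 2425 dy/dx -0.0231 dy/dz -0.618 y at x=.505 z=.09 0.3118 xrange 0.42021999732686993 0.5898153769209307 tip y,z [0.45925919 0.28233337 0.1443892 ]
t 0.2 p [0.2903 0.609  0.1917] yaw_y 64.51 tilt 0.06 F [-0.5 -0.8  0.7] w 84.7 q [-1.23  0.48  0.02  1.56 -0.01  1.11 -0.08]
[0.5    0.2165 0.19  ] shift [-0.8955, -0.6601, 0.0051] turn [-0.0002, -0.0, -0.0708]
[0.5    0.2165 0.125 ] shift [-0.8954, -0.6599, 0.1676] turn [-0.0002, -0.0, -0.0708]
[0.5   0.115 0.125] shift [-1.0046, -0.8889, 0.1678] turn [-0.0002, -0.0, -0.0708]
```

{"fn": "play_rows", "kwargs": {
  "motion": [
    [[-0.895, -0.66, 0.005], [0, 0, -0.071]],
    [[-0.895, -0.66, 0.005], [0, 0, -0.071]],
    [[-0.895, -0.66, 0.005], [0, 0, -0.071]],
    [[-0.895, -0.66, 0.005], [0, 0, -0.071]],
    [[-0.895, -0.66, 0.005], [0, 0, -0.071]],
    [[-0.895, -0.66, 0.005], [0, 0, -0.071]],
    [[-0.895, -0.66, 0.005], [0, 0, -0.071]],
    [[-0.895, -0.66, 0.005], [0, 0, -0.071]]
  ],
  "fingers": 0,
  "grip_force": 40
}}

```text
t: 1.0
eef_pos: [0.4792, 0.2544, 0.1904]
tool_rot: [-0.0, -0.001, 1.0, -0.0]
contact_force: [1.3, 0.5, -0.5]
gripper_width: -0.004
```

```bash
python3 - <<'E'
from h import *
rows([(.5,.2165,.19),(.5,.2165,.122),(.5,.115,.122)])
E
```

```text
t 1.0 p [0.4792 0.2544 0.1904] yaw_y 90.08 tilt 0.05 F [ 1.3  0.5 -0.5] w -0.4 q [-0.65  0.26  0.06  1.88 -0.02  1.    0.99]
[0.5    0.2165 0.19  ] shift [-0.0517, -0.0949, 0.001] turn [-0.0001, -0.0, 0.0002]
[0.5    0.2165 0.122 ] shift [-0.0518, -0.0948, 0.171] turn [-0.0001, -0.0, 0.0002]
[0.5   0.115 0.122] shift [-0.0514, -0.3485, 0.1712] turn [-0.0001, -0.0, 0.0002]
```

{"fn": "play_rows", "kwargs": {
  "motion": [
    [[-0.052, -0.095, 0.001], [0, 0, 0]],
    [[-0.052, -0.095, 0.1], [0, 0, 0]],
    [[-0.052, -0.095, 0.171], [0, 0, 0]],
    [[-0.052, -0.17, 0.171], [0, 0, 0]],
    [[-0.052, -0.23, 0.171], [0, 0, 0]],
    [[-0.052, -0.29, 0.171], [0, 0, 0]],
    [[-0.052, -0.35, 0.171], [0, 0, 0]],
    [[-0.052, -0.35, 0.171], [0, 0, 0]]
  ]
}}

```text
t: 1.8
eef_pos: [0.5001, 0.1103, 0.122]
tool_rot: [-0.0, 0.002, 1.0, -0.001]
contact_force: [0.8, -1.1, -0.4]
gripper_width: -0.0
```

```bash
cat >> h.py <<'E'
def flaps(n,tag):
    c=cam(n); save(c,tag); P=cloud(c); I=c['pixels'].astype(int); b=(I[...,0]>I[...,2]+40)
    for lo,hi,h,sg in((.03,.17,.121,1),(.25,.40,.313,-1)):
        m=b&(P[...,1]>lo)&(P[...,1]<hi)&(P[...,2]>.1)&(abs(P[...,0]-.505)<.085); q=P[m]
        a=np.arctan2(q[:,2]-.09,sg*(q[:,1]-h)); print(n,lo,len(q),'ang',np.percentile(a,[10,50,90]).round(2),'tip',q[q[:,2].argmax()].round(3))
    return c
E
python3 - <<'E'
from h import *
state()
flaps('top','top1.png');flaps('side','side1.png')
E
```

```text
t 1.8 p [0.5001 0.1103 0.122 ] yaw_y 89.78 tilt 0.15 F [ 0.8 -1.1 -0.4] w -0.0 q [-0.44  0.3   0.12  2.02 -0.04  0.83  1.27]
top 0.03 123 ang [1.15 1.21 1.6 ] tip [0.456 0.144 0.561]
top 0.25 487 ang [1.   1.05 1.12] tip [0.555 0.278 0.149]
side 0.03 654 ang [1.08 1.13 1.17] tip [0.515 0.073 0.542]
side 0.25 2438 ang [0.93 0.99 1.04] tip [0.577 0.28  0.144]
```

View pics/side1.png

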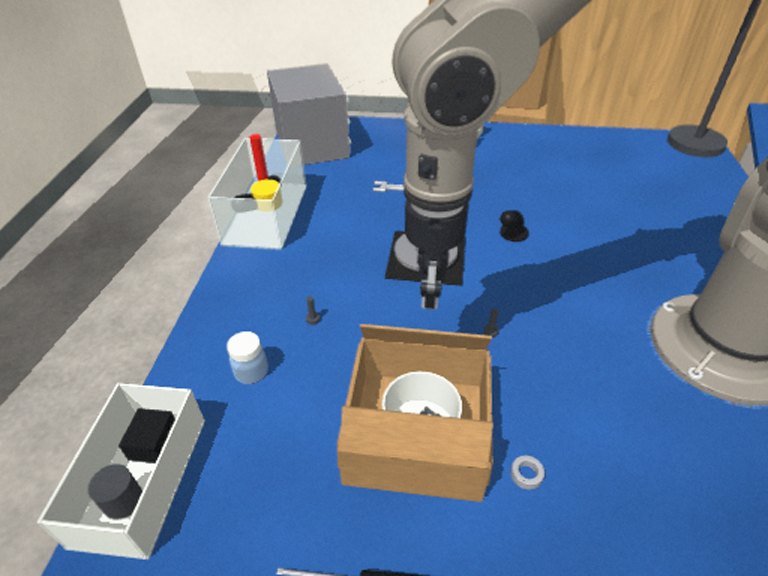

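```bash
python3 - <<'E'
from h import *
c=cam('side'); P=cloud(c)
for v,u in((201,287),(199,286),(195,287),(185,287),(175,290)): print(u,v,P[v,u].round(3))
state()
c=cam('top'); 
cv2.imwrite('pics/topc.png',cv2.resize(cv2.cvtColor(c['pixels'],4)[140:300,100:340],None,fx=3,fy=3))
E
```

```text
287 201 [0.497 0.127 0.184]
286 199 [0.499 0.128 0.189]
287 195 [0.498 0.172 0.243]
287 185 [0.499 0.162 0.259]
290 175 [0.495 0.149 0.272]
t 1.95 p [0.5002 0.1152 0.1221] yaw_y 90.11 tilt 0.01 F [ 0.5  0.4 -0. ] w -0.0 q [-0.44  0.3   0.11  2.01 -0.04  0.83  1.27]
```

View pics/topc.png

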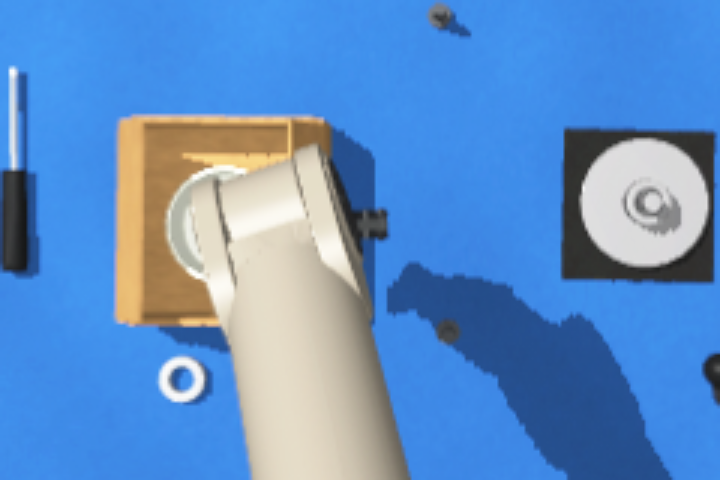

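```bash
cat >> h.py <<'E'
def proj(c,p):
    q=np.linalg.inv(c['pose'])@np.append(p,1); x,y=q[:2]/q[2]; s=1+c['k1']*(x*x+y*y); return c['cx']+K(c)*x*s,c['cy']+K(c)*y*s,q[2]
E
python3 - <<'E'
from h import *
c=cam('side'); p,R=state(); P=cloud(c)
print(proj(c,p),proj(c,p+[0,0,.073]),proj(c,p+[0,0,.06]))
save(c,'side2.png')
cv2.imwrite('pics/sc.png',cv2.resize(cv2.cvtColor(c['pixels'],4)[100:260,200:360],None,fx=3.7,fy=3.7,interpolation=2))
D=c['range_z'][150:235:4,275:300:4]; print(D.round(3))
E
```

```text
t 2.05 p [0.5002 0.1157 0.1221] yaw_y 90.18 tilt 0.02 F [ 1.1 -0.3  0.3] w -0.2 q [-0.44  0.3   0.11  2.01 -0.04  0.83  1.27]
(np.float64(284.14801842993774), np.float64(217.21284592687044), np.float64(0.7743677622672662)) (np.float64(285.87613906124363), np.float64(192.91707820182484), np.float64(0.7242518758693327)) (np.float64(285.55121238077925), np.float64(197.48690952059033), np.float64(0.7331766227621154))
[[0.62  0.614 0.609 0.61  0.615 0.605 0.607]
 [0.627 0.619 0.614 0.613 0.612 0.61  0.612]
 [0.634 0.627 0.622 0.619 0.617 0.616 0.62 ]
 [0.639 0.632 0.627 0.622 0.622 0.624 0.627]
 [1.059 0.689 0.635 0.631 0.63  0.631 0.633]
 [1.047 0.664 0.646 0.637 0.635 0.662 0.663]
 [1.036 0.668 0.643 0.643 0.64  0.666 1.033]
 [1.027 1.023 0.646 0.649 0.643 0.674 1.048]
 [1.041 0.686 0.667 0.646 0.653 0.678 1.038]
 [1.024 0.694 0.693 0.645 0.69  0.69  1.025]
 [1.014 1.015 0.645 0.644 0.644 1.018 0.   ]
 [1.005 1.004 0.645 0.645 0.644 1.005 1.004]
 [0.993 0.992 0.694 0.693 0.679 0.992 0.992]
 [0.981 0.98  0.727 0.726 0.732 0.983 0.981]
 [0.971 0.972 0.745 0.735 0.742 0.968 0.   ]
 [0.96  0.959 0.96  0.958 0.962 0.959 0.959]
 [0.947 0.949 0.948 0.947 0.948 0.948 0.949]
 [0.938 0.939 0.939 0.939 0.937 0.938 0.935]
 [0.751 0.746 0.744 0.742 0.737 0.732 0.734]
 [0.779 0.778 0.769 0.769 0.763 0.758 0.758]
 [0.795 0.794 0.792 0.789 0.788 0.792 0.785]
 [0.804 0.802 0.802 0.8   0.797 0.798 0.794]]
```

View pics/sc.png

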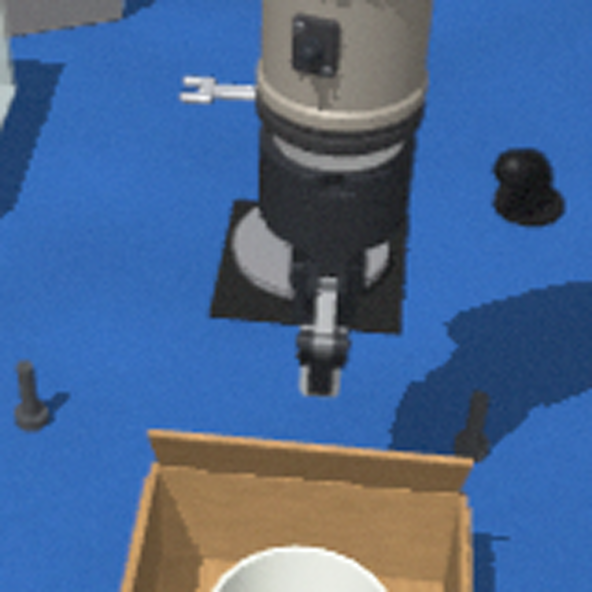

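```bash
python3 - <<'E'
from h import *
c=cam('side'); p,R=state(); P=cloud(c)
for v in range(176,216,2): print(v,P[v,286].round(3),P[v,283].round(3),P[v,290].round(3), c['pixels'][v,286])
E
```

```text
t 2.1 p [0.5002 0.1157 0.1221] yaw_y 90.18 tilt 0.02 F [ 0.5 -0.4 -0.5] w -0.1 q [-0.44  0.3   0.11  2.01 -0.04  0.83  1.27]
176 [0.502 0.153 0.272] [0.508 0.154 0.273] [0.495 0.151 0.271] [82 85 89]
178 [0.502 0.153 0.268] [0.507 0.155 0.269] [0.495 0.152 0.267] [ 96  98 102]
180 [0.502 0.157 0.266] [0.507 0.155 0.264] [0.495 0.156 0.267] [179 184 186]
182 [0.501 0.158 0.262] [0.507 0.144 0.249] [0.494 0.159 0.264] [186 188 190]
184 [0.501 0.162 0.261] [0.507 0.13  0.232] [0.494 0.162 0.262] [183 186 189]
186 [0.501 0.165 0.259] [0.507 0.13  0.227] [0.494 0.163 0.258] [183 186 188]
188 [0.501 0.168 0.257] [0.506 0.159 0.248] [0.493 0.157 0.247] [189 191 194]
190 [0.5   0.171 0.255] [0.506 0.173 0.256] [0.493 0.169 0.254] [125 125 129]
192 [0.5   0.174 0.253] [0.506 0.174 0.252] [0.493 0.174 0.253] [167 171 173]
194 [0.5   0.175 0.249] [0.505 0.176 0.249] [0.493 0.175 0.249] [ 97  98 101]
196 [0.5   0.17  0.239] [0.505 0.166 0.235] [0.492 0.171 0.24 ] [54 57 57]
198 [0.499 0.145 0.209] [0.505 0.122 0.186] [0.492 0.145 0.21 ] [38 38 44]
200 [0.499 0.129 0.188] [0.505 0.128 0.186] [0.491 0.12  0.18 ] [35 37 42]
202 [0.499 0.13  0.183] [0.505 0.128 0.181] [0.49  0.121 0.175] [36 36 39]
204 [0.498 0.126 0.174] [0.504 0.127 0.174] [0.49  0.122 0.171] [30 36 39]
206 [0.498 0.126 0.167] [0.504 0.121 0.162] [0.49  0.121 0.164] [51 52 57]
208 [ 0.497 -0.031  0.   ] [ 0.505 -0.03   0.   ] [ 0.486 -0.033 -0.001] [ 50 106 180]
210 [ 0.496 -0.025 -0.001] [ 0.504 -0.022  0.001] [ 0.486 -0.025  0.   ] [ 55 107 182]
212 [ 0.496 -0.018 -0.002] [ 0.504 -0.016 -0.   ] [ 0.485 -0.019 -0.002] [ 53 107 182]
214 [ 0.496 -0.008  0.001] [ 0.504 -0.008  0.   ] [ 0.485 -0.011 -0.001] [ 51 103 179]
```

The side view shows the shut fingertips ending near (430,310) scaled, at z of about 0.16. The reported TCP z is 0.122, and the flap has not moved, so the tips passed over it. I'll go back to the slot, lower, and check the height offset.

{"fn": "play_rows", "kwargs": {
  "motion": [
    [[0, 0.12, 0], [0, 0, 0]],
    [[0, 0.252, 0], [0, 0, 0]],
    [[0, 0.252, 0], [0, 0, 0]],
    [[0, 0.252, 0.05], [0, 0, 0]],
    [[0, 0.252, 0.09], [0, 0, 0]],
    [[0, 0.252, 0.09], [0, 0, 0]]
  ]
}}

```text
t: 2.7
eef_pos: [0.498, 0.2165, 0.084]
tool_rot: [-0.002, -0.003, 1.0, -0.001]
contact_force: [0.4, 0.1, 1.4]
gripper_width: 0.001
```

```bash
python3 - <<'E'
from h import *
c=cam('side'); p,R=state(); P=cloud(c); save(c,'side3.png')
print(proj(c,p),proj(c,p+[0,0,.038]))
x,y,z=P[...,0],P[...,1],P[...,2]; I=c['pixels'].astype(int)
dark=(I.max(-1)<110)&(abs(x-p[0])<.03)&(abs(y-p[1])<.04)&(z>.08)
v,u=np.nonzero(dark)
for r in range(v.max()-30,v.max()+1,3):
    m=v==r
    if m.any(): print(r,u[m].min(),u[m].max(),P[r,int(np.median(u[m]))].round(3))
E
```

```text
t 2.75 p [0.4989 0.2167 0.0852] yaw_y 90.26 tilt 0.15 F [-0.   0.   0.9] w 0.1 q [-0.58  0.4   0.07  1.97 -0.04  0.78  1.09]
(np.float64(281.45537290089254), np.float64(265.79091715286), np.float64(0.7266579091563072)) (np.float64(282.28645192575175), np.float64(254.5320394304398), np.float64(0.7005701874697117))
227 275 297 [0.496 0.255 0.25 ]
230 275 296 [0.498 0.252 0.239]
233 276 295 [0.492 0.254 0.233]
236 276 294 [0.499 0.255 0.227]
239 276 294 [0.496 0.261 0.226]
242 278 291 [0.498 0.265 0.222]
254 281 288 [0.496 0.229 0.142]
257 283 287 [0.493 0.228 0.131]
```

View pics/side3.png

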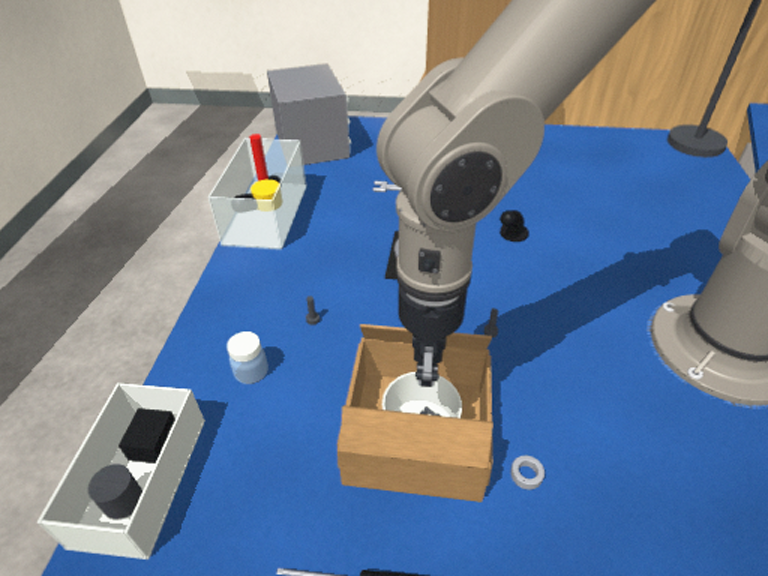

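Again the tips appear about 39 mm above the reported TCP: (427,385) scaled is z of about 0.125, against 0.085 reported. This height suits the push, so I'll push the right flap now.

{"fn": "play_rows", "kwargs": {
  "motion": [
    [[0, -0.08, 0], [0, 0, 0]],
    [[0, -0.13, 0], [0, 0, 0]],
    [[0, -0.18, 0], [0, 0, 0]],
    [[0, -0.23, 0], [0, 0, 0]],
    [[0, -0.27, 0], [0, 0, 0]],
    [[0, -0.27, 0], [0, 0, 0]]
  ]
}}

```text
t: 3.35
eef_pos: [0.5001, 0.1067, 0.0864]
tool_rot: [-0.0, -0.001, 1.0, -0.001]
contact_force: [0.7, -0.1, -0.2]
gripper_width: 0.003
```

```bash
python3 - <<'E'
from h import *
state()
flaps('top','top4.png');flaps('side','side4.png')
E
```

```text
t 3.35 p [0.5001 0.1067 0.0864] yaw_y 90.07 tilt 0.11 F [ 0.7 -0.1 -0.2] w 0.2 q [-0.41  0.35  0.1   2.05 -0.05  0.75  1.28]
top 0.03 147 ang [1.57 2.11 2.17] tip [0.46  0.142 0.526]
top 0.25 475 ang [1.   1.05 1.12] tip [0.459 0.282 0.148]
side 0.03 1458 ang [2.11 2.18 2.25] tip [0.478 0.084 0.539]
side 0.25 2430 ang [0.93 0.99 1.04] tip [0.533 0.279 0.144]
```

View pics/side4.png

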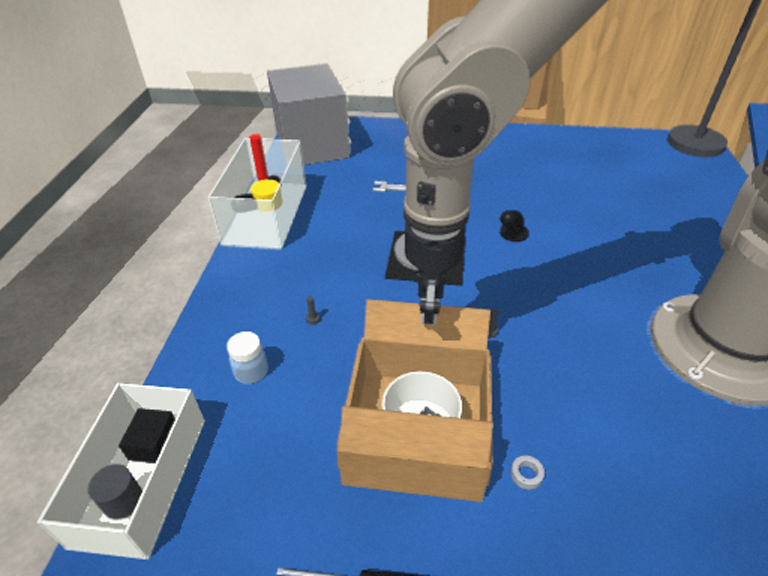

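The right flap now leans out at about 2.15 rad, with its face showing at (430,320). The left flap is next.

{"fn": "play_rows", "kwargs": {
  "motion": [
    [[0, 0.12, 0], [0, 0, 0]],
    [[0, 0.24, 0], [0, 0, 0]],
    [[0, 0.35, 0], [0, 0, 0]],
    [[0, 0.4, 0], [0, 0, 0]],
    [[0, 0.45, 0], [0, 0, 0]],
    [[0, 0.5, 0], [0, 0, 0]],
    [[0, 0.553, 0], [0, 0, 0]],
    [[0, 0.553, 0], [0, 0, 0]]
  ]
}}

```text
t: 4.25
eef_pos: [0.4984, 0.3347, 0.0861]
tool_rot: [-0.0, -0.004, 1.0, 0.001]
contact_force: [0.2, -0.2, -0.6]
gripper_width: 0.001
```

```bash
python3 - <<'E'
from h import *
state()
flaps('top','top5.png');flaps('side','side5.png')
E
```

```text
t 4.25 p [0.4984 0.3347 0.0861] yaw_y 90.46 tilt 0.11 F [ 0.2 -0.2 -0.6] w 0.0 q [-0.73  0.47  0.05  1.84 -0.03  0.83  0.91]
top 0.03 594 ang [1.97 2.1  2.17] tip [0.492 0.089 0.146]
top 0.25 710 ang [2.08 2.26 2.37] tip [0.466 0.259 0.482]
side 0.03 350 ang [2.13 2.21 2.28] tip [0.576 0.088 0.139]
side 0.25 823 ang [2.1  2.26 2.32] tip [0.44  0.25  0.582]
```

View pics/side5.png

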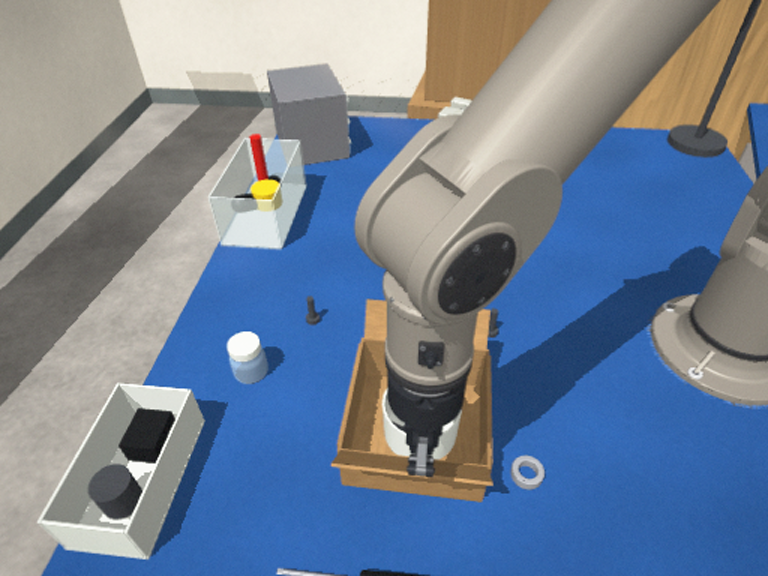

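Both flaps now lean out, at about 2.15 and 2.25 rad. Next I'll move over to the lids.

{"fn": "play_rows", "kwargs": {
  "motion": [
    [[0, -0.1, -0.12], [0, 0, 0]],
    [[0, -0.2, -0.2], [0, 0, 0]],
    [[0, -0.31, -0.25], [0, 0, 0]],
    [[-0.02, -0.43, -0.25], [0, 0, 0]],
    [[-0.03, -0.55, -0.25], [0, 0, 0]],
    [[-0.038, -0.68, -0.25], [0, 0, 0]],
    [[-0.038, -0.8, -0.25], [0, 0, 0]],
    [[-0.038, -0.92, -0.25], [0, 0, 0]]
  ],
  "fingers": 60
}}

```text
t: 5.15
eef_pos: [0.5151, -0.0359, 0.1865]
tool_rot: [-0.0, -0.001, 1.0, -0.0]
contact_force: [0.3, 0.6, -0.6]
gripper_width: 0.701
```

```bash
python3 - <<'E'
from h import *
rows([(.5135,-.1877,.15)])
E
```

```text
t 5.15 p [ 0.5151 -0.0359  0.1865] yaw_y 90.12 tilt 0.06 F [ 0.3  0.6 -0.6] w 59.6 q [-0.25  0.22  0.23  1.95 -0.06  0.98  1.58]
[ 0.5135 -0.1877  0.15  ] shift [0.0048, -0.3795, 0.0916] turn [-0.0001, -0.0001, 0.0003]
```

{"fn": "play_rows", "kwargs": {
  "motion": [
    [[0.003, -0.12, 0.03], [0, 0, 0]],
    [[0.004, -0.24, 0.06], [0, 0, 0]],
    [[0.005, -0.34, 0.091], [0, 0, 0]],
    [[0.005, -0.38, 0.091], [0, 0, 0]],
    [[0.005, -0.38, 0.091], [0, 0, 0]],
    [[0.005, -0.38, 0.091], [0, 0, 0]]
  ]
}}

```text
t: 5.75
eef_pos: [0.5129, -0.188, 0.1503]
tool_rot: [-0.0, -0.0, 1.0, -0.0]
contact_force: [-0.8, 0.1, 0.1]
gripper_width: 0.704
```

```bash
python3 - <<'E'
from h import *
p,R=state()
c=cam('side'); save(c,'side6.png'); t=cam('top'); save(t,'top6.png')
a=c['pixels'][90:220,230:360]; cv2.imwrite('pics/sc6.png',cv2.resize(cv2.cvtColor(a,4),None,fx=4.4,fy=4.4,interpolation=2))
print(proj(c,p))
E
```

```text
t 5.75 p [ 0.5129 -0.188   0.1503] yaw_y 90.03 tilt 0.05 F [-0.8  0.1  0.1] w 59.9 q [-0.01  0.32  0.3   1.92 -0.12  0.92  1.92]
(np.float64(285.56682248013175), np.float64(128.48398771422944), np.float64(0.9754525743092245))
```

View pics/sc6.png

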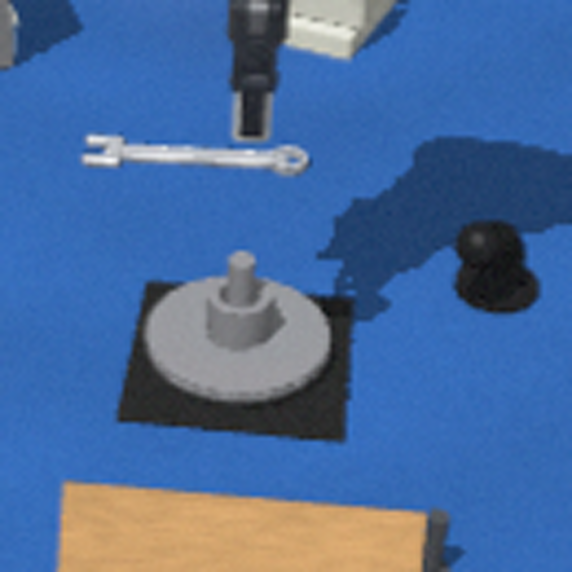

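View pics/top6.png

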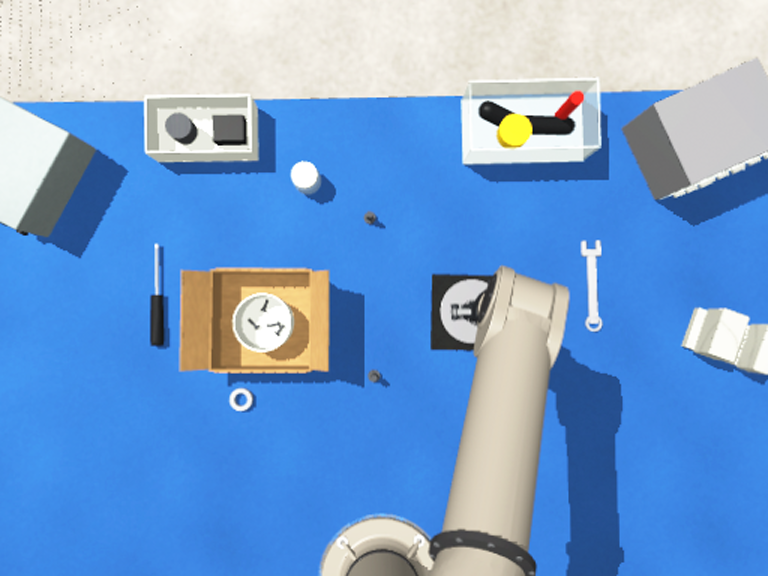

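```bash
python3 - <<'E'
from h import *
c=cam('side'); P=cloud(c)
def yplane(u,v,y):
    x_,y_=slopes(c,u,v); D=c['pose'][:3,:3]@np.array([float(x_),float(y_),1]); o=c['pose'][:3,3]; return o+D*((y-o[1])/D[1])
print(yplane(287.3,121,-.145),yplane(287.3,121,-.155))
for v in range(106,123,2): print(v,P[v,284:291,:].mean(0).round(3),P[v,287].round(3))
state()
# stem in side: by mask
x,y,z=P[...,0],P[...,1],P[...,2]
m=(abs(x-.51)<.03)&(abs(y+.187)<.03)&(z>.06)&(z<.09); print(np.nanmin(P[m],0),np.nanmax(P[m],0), P[m].mean(0))
E
```

```text
[ 0.50900673 -0.145       0.20125271] [ 0.50910415 -0.155       0.19499749]
106 [ 0.512 -0.132  0.251] [ 0.512 -0.132  0.252]
108 [ 0.512 -0.128  0.248] [ 0.512 -0.128  0.248]
110 [ 0.511 -0.126  0.244] [ 0.511 -0.126  0.244]
112 [ 0.511 -0.147  0.226] [ 0.511 -0.149  0.225]
114 [ 0.511 -0.147  0.22 ] [ 0.511 -0.146  0.221]
116 [ 0.511 -0.146  0.215] [ 0.511 -0.144  0.216]
118 [ 0.51  -0.147  0.209] [ 0.51  -0.149  0.207]
120 [ 0.51  -0.146  0.203] [ 0.51  -0.145  0.204]
122 [nan nan nan] [nan nan nan]
t 5.9 p [ 0.5137 -0.1863  0.1505] yaw_y 90.25 tilt 0.01 F [1.  0.2 0.6] w 59.7 q [-0.01  0.32  0.3   1.92 -0.12  0.92  1.92]
[ 0.50409976 -0.19849896  0.06111373] [ 0.51974294 -0.17985731  0.08386876] [ 0.51213196 -0.18570018  0.07455158]
```

{"fn": "play_rows", "kwargs": {
  "motion": [
    [[0, -0.002, 0.1], [0, 0, 0]],
    [[0, -0.002, 0.2], [0, 0, 0]],
    [[0, -0.002, 0.27], [0, 0, 0]],
    [[0, -0.002, 0.3], [0, 0, 0]],
    [[0, -0.002, 0.3], [0, 0, 0]]
  ]
}}

```text
t: 6.4
eef_pos: [0.5129, -0.1859, 0.0294]
tool_rot: [-0.001, -0.003, 1.0, 0.0]
contact_force: [-0.0, -0.1, 0.3]
gripper_width: 0.702
```

```bash
python3 - <<'E'
from h import *
p,R=state()
c=cam('side'); t=cam('top')
a=c['pixels'][90:220,230:360]; cv2.imwrite('pics/sc7.png',cv2.resize(cv2.cvtColor(a,4),None,fx=4.4,fy=4.4,interpolation=2))
a=t['pixels'][160:260,270:370]; cv2.imwrite('pics/tc7.png',cv2.resize(cv2.cvtColor(a,4),None,fx=5,fy=5,interpolation=2))
P=cloud(c)
for v in range(134,160,2): print(v,P[v,285].round(3),c['pixels'][v,285])
E
```

```text
t 6.4 p [ 0.5129 -0.1859  0.0294] yaw_y 90.33 tilt 0.16 F [-0.  -0.1  0.3] w 59.7 q [ 0.04  0.49  0.25  2.01 -0.19  0.67  1.98]
134 [ 0.513 -0.122  0.177] [135 135 139]
136 [ 0.512 -0.119  0.173] [112 114 116]
138 [ 0.512 -0.119  0.167] [81 84 85]
140 [ 0.512 -0.12   0.16 ] [64 65 68]
142 [ 0.511 -0.122  0.152] [43 45 51]
144 [ 0.511 -0.121  0.146] [39 43 46]
146 [ 0.511 -0.138  0.128] [27 28 31]
148 [ 0.51  -0.126  0.13 ] [66 68 74]
150 [ 0.51  -0.126  0.124] [43 46 52]
152 [ 0.51  -0.148  0.1  ] [33 34 38]
154 [ 0.51  -0.144  0.096] [33 34 38]
156 [ 0.509 -0.147  0.087] [40 39 45]
158 [ 0.509 -0.145  0.082] [32 33 39]
```

View pics/sc7.png

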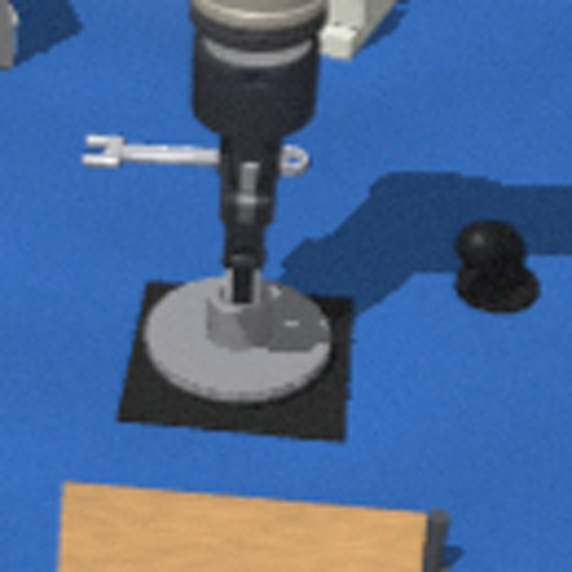

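View pics/tc7.png

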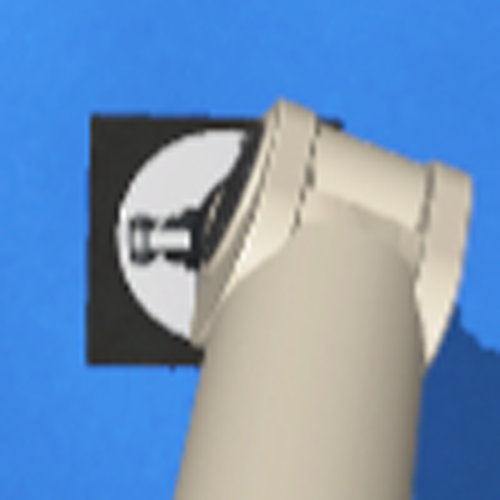

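The open fingertips straddle the stem at z of about 0.080, at (242,303) in the crop. I'll lower a little and close on the stem just above the collar.

{"fn": "play_rows", "kwargs": {
  "motion": [
    [[-0.003, -0.003, 0.02], [0, 0, 0]],
    [[-0.003, -0.003, 0.031], [0, 0, 0]],
    [[-0.003, -0.003, 0.031], [0, 0, 0]]
  ]
}}

```text
t: 6.8
eef_pos: [0.516, -0.1881, 0.0192]
tool_rot: [0.001, -0.003, 1.0, -0.0]
contact_force: [0.1, 0.3, 0.1]
gripper_width: 0.706
```

{"fn": "play_rows", "kwargs": {
  "motion": [
    [[0, 0, 0], [0, 0, 0]],
    [[0, 0, 0], [0, 0, 0]],
    [[0, 0, 0], [0, 0, 0]],
    [[0, 0, 0], [0, 0, 0]],
    [[0, 0, 0], [0, 0, 0]],
    [[0, 0, 0], [0, 0, 0]],
    [[0, 0, 0], [0, 0, 0]]
  ],
  "fingers": 0,
  "grip_force": 60
}}

```text
t: 7.5
eef_pos: [0.5161, -0.1884, 0.0194]
tool_rot: [0.001, -0.002, 1.0, -0.0]
contact_force: [-0.1, -1.7, 3.5]
gripper_width: 0.188
```

```bash
python3 - <<'E'
from h import *
p,R=state()
c=cam('side')
a=c['pixels'][90:220,230:360]; cv2.imwrite('pics/sc8.png',cv2.resize(cv2.cvtColor(a,4),None,fx=4.4,fy=4.4,interpolation=2))
E
```

```text
t 7.5 p [ 0.5161 -0.1884  0.0194] yaw_y 90.27 tilt 0.12 F [-0.1 -1.7  3.5] w 16.0 q [ 0.05  0.51  0.24  2.01 -0.2   0.64  1.99]
```

View pics/sc8.png

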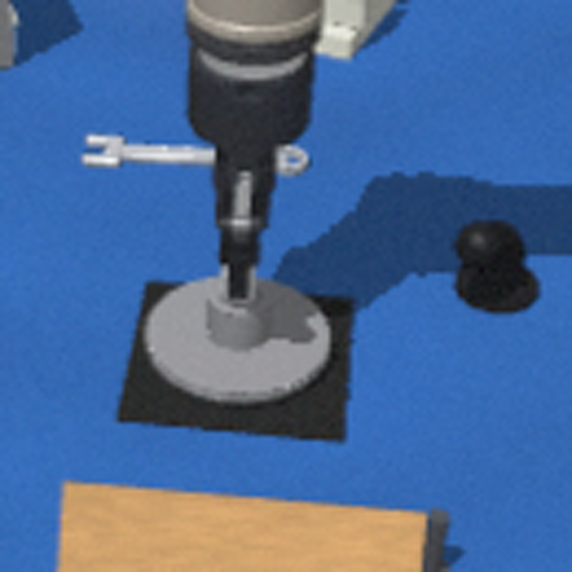

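{"fn": "play_rows", "kwargs": {
  "motion": [
    [[0, 0, -0.03], [0, 0, 0]],
    [[0, 0, -0.08], [0, 0, 0]],
    [[0, 0, -0.15], [0, 0, 0]],
    [[0, 0, -0.24], [0, 0, 0]],
    [[0, 0, -0.34], [0, 0, 0]],
    [[0, 0, -0.44], [0, 0, 0]],
    [[0, 0, -0.46], [0, 0, 0]],
    [[0, 0, -0.46], [0, 0, 0]]
  ]
}}

```text
t: 8.35
eef_pos: [0.5164, -0.1882, 0.2049]
tool_rot: [0.002, -0.003, 1.0, -0.0]
contact_force: [-0.6, 0.5, -3.3]
gripper_width: 0.186
```

```bash
python3 - <<'E'
from h import *
c=cam('side'); save(c,'side9.png')
P=cloud(c); x,y,z=P[...,0],P[...,1],P[...,2]
m=(abs(x-.51)<.09)&(abs(y+.187)<.09)&(z>.18)&(z<.24)&(c['pixels'].min(-1)>95)
q=P[m]; A=np.c_[q[:,:2]-[.5135,-.187],np.ones(len(q))]; s=np.linalg.lstsq(A,q[:,2],rcond=None)[0]; r=abs(q[:,2]-A@s); k=r<.004; print(len(q),k.sum(),np.linalg.lstsq(A[k],q[k,2],rcond=None)[0])
rows([(.5025,.2155,.20)])
E
```

```text
918 442 [-0.00474668 -0.04132212  0.20853221]
t 8.4 p [ 0.5153 -0.1878  0.2031] yaw_y 90.3 tilt 0.09 F [-0.3 -0.1 -2.4] w 15.9 q [-0.03  0.26  0.32  1.87 -0.09  1.03  1.9 ]
[0.5025 0.2155 0.2   ] shift [0.0267, 1.0084, 0.0075] turn [-0.0, 0.0002, 0.0008]
```

View pics/side9.png

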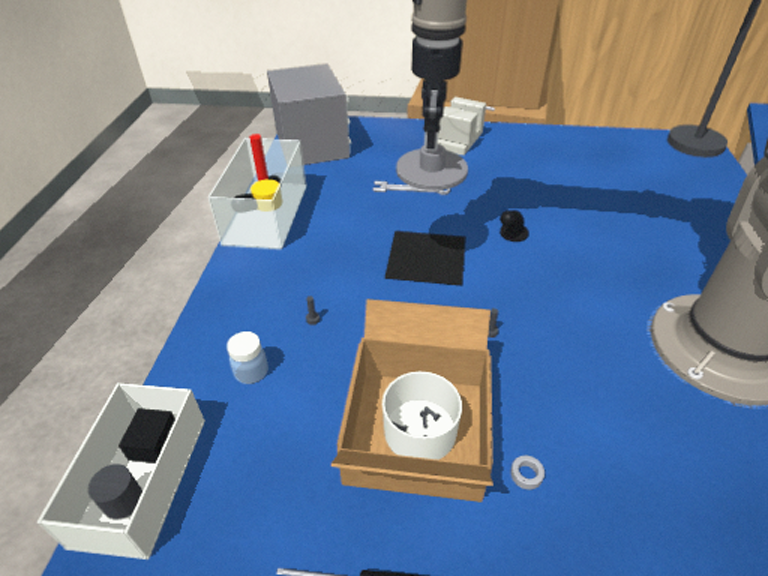

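Both lids lifted together: the plate is at (432,168) and the mat is empty. The tub is now in clear view, so I'll measure it again.

```bash
cat >> h.py <<'E'
from scipy.optimize import least_squares
def rimfit(c,lo=.068,hi=.08,ctr=(.5,.216),r0=.0535):
    P=cloud(c); x,y,z=P[...,0],P[...,1],P[...,2]; I=c['pixels'].astype(int)
    m=(np.hypot(x-ctr[0],y-ctr[1])<.075)&(z>lo)&(z<hi)&(I.max(-1)-I.min(-1)<45)&(I.min(-1)>110)
    q=P[m][:,:2]; f=lambda s:np.hypot(q[:,0]-s[0],q[:,1]-s[1])-s[2]
    r=least_squares(f,[*ctr,r0],loss='soft_l1',f_scale=.001); a=np.degrees(np.arctan2(q[:,1]-r.x[1],q[:,0]-r.x[0])); h=np.histogram(a,8,(-180,180))[0]
    print('rim',len(q),r.x.round(4),'rms',np.sqrt((r.fun**2).mean()).round(4),h); return r.x
E
python3 - <<'E'
from h import *
for n in('top','side'):
    c=cam(n); s=rimfit(c); 
    # colour ellipse of the tub outline projected on rim plane
    I=c['pixels'].astype(int); v,u=np.mgrid[0:384,0:512]; Q=plane(c,u,v,.074)
    w=(I.max(-1)-I.min(-1)<60)&(I.min(-1)>100)&(np.hypot(Q[...,0]-.5,Q[...,1]-.216)<.07)
    cs,_=cv2.findContours(w.astype(np.uint8),cv2.RETR_EXTERNAL,cv2.CHAIN_APPROX_NONE); k=max(cs,key=cv2.contourArea)[:,0]
    X=plane(c,k[:,0],k[:,1],.074)[:,:2]; print(n,cv2.minEnclosingCircle(X.astype(np.float32)), cv2.fitEllipse((X*1e4).astype(np.float32)))
E
```

```text
rim 141 [0.5013 0.217  0.0534] rms 0.0012 [13 18 15 15 21 18 21 20]
top ((0.5016633868217468, 0.21544788777828217), 0.058385055512189865) ((5009.46435546875, 2158.298828125), (1092.9085693359375, 1143.5972900390625), 176.28106689453125)
rim 332 [0.4992 0.2154 0.0532] rms 0.001 [37 47 46 35 32 54 52 29]
side ((0.4999389350414276, 0.2239377796649933), 0.06399569660425186) ((4996.69189453125, 2239.235595703125), (1106.700927734375, 1268.7763671875), 0.032964590936899185)
```

{"fn": "play_rows", "kwargs": {
  "motion": [
    [[0.003, 0.08, 0.007], [0, 0, 0]],
    [[0.006, 0.19, 0.007], [0, 0, 0]],
    [[0.01, 0.31, 0.007], [0, 0, 0]],
    [[0.014, 0.43, 0.007], [0, 0, 0]],
    [[0.018, 0.55, 0.007], [0, 0, 0]],
    [[0.021, 0.67, 0.007], [0, 0, 0]],
    [[0.025, 0.78, 0.007], [0, 0, 0]],
    [[0.027, 0.87, 0.007], [0, 0, 0]]
  ]
}}

```text
t: 9.3
eef_pos: [0.4999, 0.1629, 0.1968]
tool_rot: [-0.003, -0.004, 1.0, -0.0]
contact_force: [1.1, -0.7, -2.0]
gripper_width: 0.186
```

```bash
python3 - <<'E'
from h import *
rows([(.503,.2155,.20)])
E
```

```text
t 9.3 p [0.4999 0.1629 0.1968] yaw_y 90.42 tilt 0.3 F [ 1.1 -0.7 -2. ] w 15.8 q [-0.52  0.23  0.1   1.91 -0.03  1.01  1.17]
[0.503  0.2155 0.2   ] shift [-0.0087, 0.1314, -0.0082] turn [-0.0001, -0.0008, 0.0012]
```

{"fn": "play_rows", "kwargs": {
  "motion": [
    [[-0.003, 0.05, -0.008], [0, 0, 0.001]],
    [[-0.006, 0.1, -0.008], [0, 0, 0.001]],
    [[-0.008, 0.131, -0.008], [0, 0, 0.001]],
    [[-0.008, 0.131, -0.008], [0, 0, 0.001]],
    [[-0.008, 0.131, -0.008], [0, 0, 0.001]]
  ]
}}

```text
t: 9.8
eef_pos: [0.5024, 0.214, 0.199]
tool_rot: [-0.003, -0.0, 1.0, -0.001]
contact_force: [0.6, -0.4, -2.4]
gripper_width: 0.185
```

```bash
cat >> h.py <<'E'
def lidfit(c,h,ctr,zr=.02,r=.063):
    """outer plate top fit from side: contour of grey at height h; lower arc"""
    P=cloud(c); x,y,z=P[...,0],P[...,1],P[...,2]; I=c['pixels'].astype(int)
    m=(np.hypot(x-ctr[0],y-ctr[1])<.08)&(abs(z-h)<zr)&(I.max(-1)-I.min(-1)<30)&(I.min(-1)>90)
    q=P[m]; pl=np.array([0,0,h])
    for k in range(6):
        A=np.c_[q[:,:2]-ctr,np.ones(len(q))]; s=np.linalg.lstsq(A,q[:,2],rcond=None)[0]
        qa=P[m]; res=qa[:,2]-np.c_[qa[:,:2]-ctr,np.ones(len(qa))]@s; q=qa[abs(res)<(.006 if k<3 else .0025)]
    print('plane slope',s.round(4),len(q))
    # boundary: hull of plate points with circle fit of fixed radius
    hull=cv2.convexHull(q[:,:2].astype(np.float32))[:,0]; f=lambda t:np.hypot(hull[:,0]-t[0],hull[:,1]-t[1])-r
    R_=least_squares(f,ctr,loss='soft_l1',f_scale=.001); print('centre fixed r',R_.x.round(4),'rms',np.sqrt((R_.fun**2).mean()).round(4),'enc',cv2.minEnclosingCircle(q[:,:2].astype(np.float32)))
    return R_.x
E
python3 - <<'E'
from h import *
state()
c=cam('side'); save(c,'side10.png'); lidfit(c,.205,np.array([.5,.215]))
t=cam('top'); save(t,'top10.png'); lidfit(t,.205,np.array([.5,.215]))
E
```

```text
t 9.8 p [0.5024 0.214  0.199 ] yaw_y 90.02 tilt 0.41 F [ 0.6 -0.4 -2.4] w 15.7 q [-0.58  0.26  0.08  1.86 -0.03  1.03  1.08]
plane slope [-0.0098 -0.0105  0.2009] 2137
centre fixed r [0.4972 0.2108] rms 0.001 enc ((0.49697214365005493, 0.21110963821411133), 0.06271947175264359)
plane slope [-0.0021 -0.0086  0.2018] 537
centre fixed r [0.4987 0.2129] rms 0.0013 enc ((0.5002639889717102, 0.209843710064888), 0.06244093179702759)
```

View pics/side10.png

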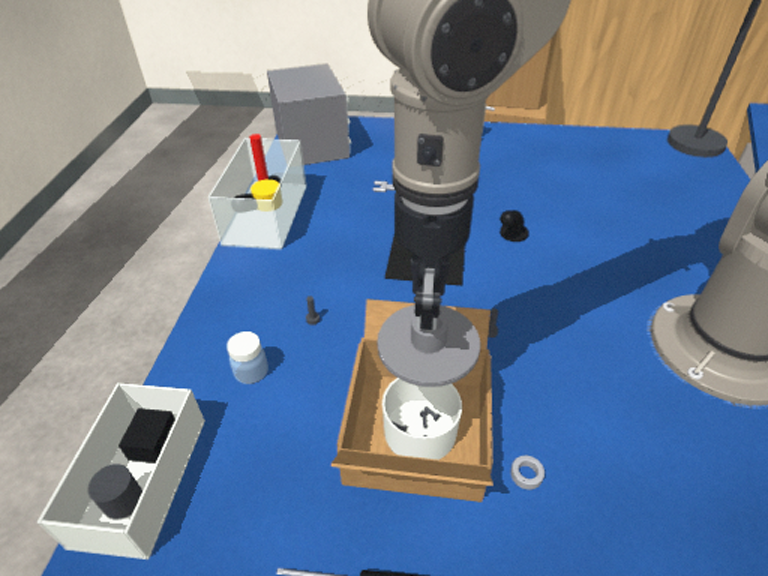

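View pics/top10.png

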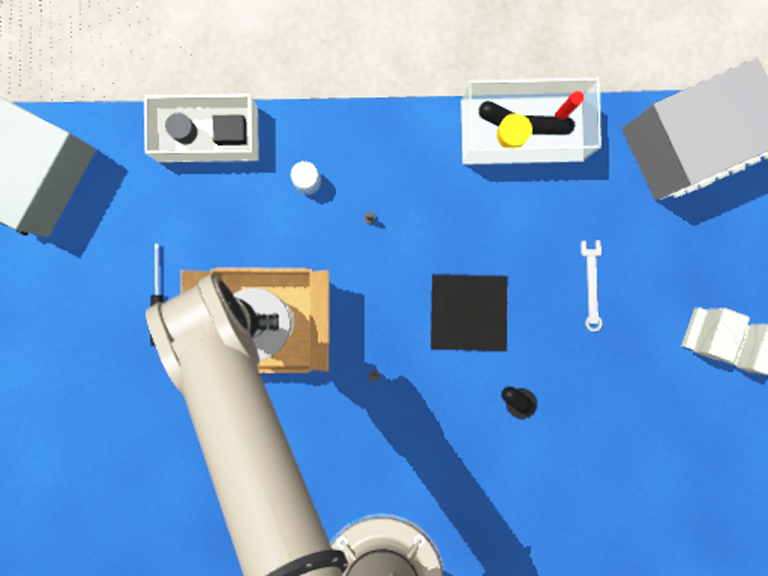

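{"fn": "play_rows", "kwargs": {
  "motion": [
    [[-0.006, 0.011, 0], [0, 0, 0]],
    [[-0.006, 0.011, 0.06], [0, 0, 0]],
    [[-0.006, 0.011, 0.12], [0, 0, 0]],
    [[-0.006, 0.011, 0.18], [0, 0, 0]],
    [[-0.006, 0.011, 0.22], [0, 0, 0]],
    [[-0.006, 0.011, 0.22], [0, 0, 0]],
    [[-0.006, 0.011, 0.22], [0, 0, 0]]
  ]
}}

```text
t: 10.6
eef_pos: [0.5051, 0.2175, 0.1119]
tool_rot: [-0.003, 0.001, 1.0, -0.001]
contact_force: [-0.1, -1.1, -1.5]
gripper_width: 0.189
```

```bash
python3 - <<'E'
from h import *
state()
c=cam('side'); save(c,'side11.png'); lidfit(c,.113,np.array([.5,.215]))
t=cam('top'); lidfit(t,.113,np.array([.5,.215])); state()
E
```

```text
t 10.6 p [0.5051 0.2175 0.1119] yaw_y 89.89 tilt 0.34 F [-0.1 -1.1 -1.5] w 16.1 q [-0.58  0.37  0.07  1.93 -0.04  0.85  1.08]
plane slope [-0.0079 -0.0096  0.1139] 1906
centre fixed r [0.4994 0.2144] rms 0.0008 enc ((0.49965810775756836, 0.21420161426067352), 0.06353684514760971)
plane slope [ 0.0003 -0.0082  0.115 ] 404
centre fixed r [0.501  0.2192] rms 0.0012 enc ((0.5025326013565063, 0.2134581208229065), 0.0621139220893383)
t 10.7 p [0.5057 0.218  0.1128] yaw_y 89.91 tilt 0.23 F [ 0.1 -0.  -3.1] w 15.9 q [-0.58  0.37  0.07  1.93 -0.04  0.85  1.08]
```

View pics/side11.png

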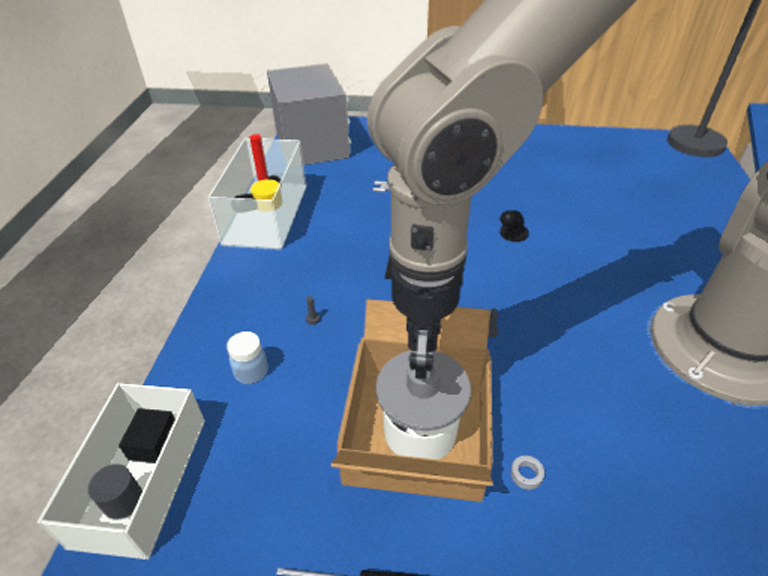

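{"fn": "play_rows", "kwargs": {
  "motion": [
    [[0, 0, 0.03], [0, 0, 0]],
    [[0, 0, 0.05], [0, 0, 0]],
    [[0, 0, 0.06], [0, 0, 0]],
    [[0, 0, 0.07], [0, 0, 0]],
    [[0, 0, 0.07], [0, 0, 0]]
  ]
}}

```text
t: 11.2
eef_pos: [0.5051, 0.2178, 0.0841]
tool_rot: [-0.003, 0.001, 1.0, -0.001]
contact_force: [-0.6, 0.7, -2.5]
gripper_width: 0.185
```

```bash
python3 - <<'E'
from h import *
state()
c=cam('side');  lidfit(c,.087,np.array([.5,.215])); state()
a=c['pixels'][200:340,210:350]; cv2.imwrite('pics/sc12.png',cv2.resize(cv2.cvtColor(a,4),None,fx=4,fy=4,interpolation=2))
E
```

```text
t 11.2 p [0.5051 0.2178 0.0841] yaw_y 89.91 tilt 0.3 F [-0.6  0.7 -2.5] w 15.7 q [-0.57  0.41  0.07  1.95 -0.04  0.79  1.09]
plane slope [-0.0082 -0.0092  0.086 ] 1824
centre fixed r [0.4993 0.2154] rms 0.0008 enc ((0.4999407231807709, 0.21595704555511475), 0.0632839947938919)
t 11.25 p [0.5054 0.2179 0.0844] yaw_y 89.91 tilt 0.26 F [ 0.3 -0.9 -2.3] w 16.0 q [-0.57  0.41  0.07  1.95 -0.04  0.79  1.09]
```

View pics/sc12.png

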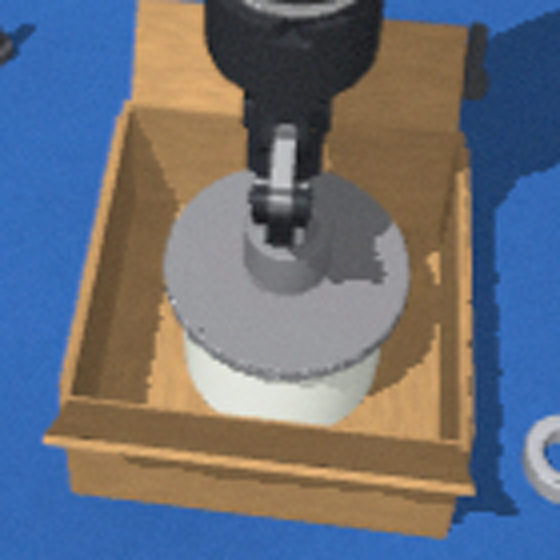

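Side-view lid centre (0.4993, 0.2154) matches the tub rim, and no contact shows in the forces. I'll go the last few millimetres.

{"fn": "play_rows", "kwargs": {
  "motion": [
    [[0, 0, 0.005], [0, 0, 0]],
    [[0, 0, 0.009], [0, 0, 0]],
    [[0, 0, 0.011], [0, 0, 0]],
    [[0, 0, 0.011], [0, 0, 0]]
  ]
}}

```text
t: 11.65
eef_pos: [0.5053, 0.2178, 0.0799]
tool_rot: [-0.002, 0.001, 1.0, -0.001]
contact_force: [-0.4, -0.2, -2.6]
gripper_width: 0.189
```

```bash
python3 - <<'E'
from h import *
state()
c=cam('side');  lidfit(c,.083,np.array([.5,.215])); state();state()
E
```

```text
t 11.65 p [0.5053 0.2178 0.0799] yaw_y 89.91 tilt 0.27 F [-0.4 -0.2 -2.6] w 16.1 q [-0.57  0.41  0.07  1.96 -0.04  0.78  1.09]
plane slope [-0.0082 -0.008   0.0819] 1808
centre fixed r [0.4997 0.2151] rms 0.0008 enc ((0.499295711517334, 0.21509309113025665), 0.06347326934337616)
t 11.7 p [0.5053 0.2178 0.08  ] yaw_y 89.91 tilt 0.27 F [ 0.3 -0.4 -2.5] w 15.9 q [-0.57  0.41  0.07  1.96 -0.04  0.78  1.09]
t 11.7 p [0.5053 0.2178 0.08  ] yaw_y 89.91 tilt 0.27 F [ 0.3 -0.4 -2.5] w 15.9 q [-0.57  0.41  0.07  1.96 -0.04  0.78  1.09]
```

{"fn": "play_rows", "kwargs": {
  "motion": [
    [[0, 0, 0.002], [0, 0, 0]],
    [[0, 0, 0.004], [0, 0, 0]],
    [[0, 0, 0.004], [0, 0, 0]]
  ]
}}

```text
t: 12.0
eef_pos: [0.5054, 0.2178, 0.0795]
tool_rot: [-0.002, 0.001, 1.0, -0.0]
contact_force: [-4.5, -3.1, 8.7]
gripper_width: 0.185
```

```bash
python3 - <<'E'
from h import *
state()
c=cam('side');  lidfit(c,.083,np.array([.5,.215])); state()
E
```

```text
t 12.0 p [0.5054 0.2178 0.0795] yaw_y 89.9 tilt 0.26 F [-4.5 -3.1  8.7] w 15.7 q [-0.57  0.41  0.07  1.96 -0.04  0.78  1.09]
plane slope [-0.0042 -0.0044  0.0815] 1780
centre fixed r [0.5002 0.2154] rms 0.0011 enc ((0.5006175637245178, 0.2154518961906433), 0.0632876604795456)
t 12.05 p [0.5054 0.2178 0.0795] yaw_y 89.89 tilt 0.25 F [-4.5 -2.4  8.6] w 15.8 q [-0.57  0.41  0.07  1.96 -0.04  0.78  1.09]
```

The force is now 9 N upwards and the plate is levelling out, so the lid is seated. Releasing.

{"fn": "play_rows", "kwargs": {
  "motion": [
    [[0, 0, 0], [0, 0, 0]],
    [[0, 0, 0], [0, 0, 0]],
    [[0, 0, 0], [0, 0, 0]],
    [[0, 0, -0.01], [0, 0, 0]],
    [[0, 0, -0.01], [0, 0, 0]]
  ],
  "fingers": 80
}}

```text
t: 12.55
eef_pos: [0.5058, 0.218, 0.0839]
tool_rot: [-0.002, 0.001, 1.0, -0.0]
contact_force: [0.1, 0.5, 0.5]
gripper_width: 0.936
```

```bash
python3 - <<'E'
from h import *
state()
c=cam('side');  lidfit(c,.083,np.array([.5,.215])); P=cloud(c)
t=cam('top'); lidfit(t,.083,np.array([.5,.215]))
x,y,z=P[...,0],P[...,1],P[...,2]
m=(abs(x-.5)<.02)&(abs(y-.216)<.02)&(z>.118)&(z<.15); print('stem',m.sum(),P[m].min(0),P[m].max(0),P[m].mean(0))
a=c['pixels'][200:340,210:350]; cv2.imwrite('pics/sc13.png',cv2.resize(cv2.cvtColor(a,4),None,fx=4,fy=4,interpolation=2))
a=t['pixels'][160:270,120:240]; cv2.imwrite('pics/tc13.png',cv2.resize(cv2.cvtColor(a,4),None,fx=5,fy=5,interpolation=2))
E
```

```text
t 12.55 p [0.5058 0.218  0.0839] yaw_y 89.9 tilt 0.21 F [0.1 0.5 0.5] w 79.5 q [-0.57  0.41  0.07  1.95 -0.04  0.79  1.09]
plane slope [-0.0009 -0.0015  0.0813] 1727
centre fixed r [0.4993 0.2151] rms 0.0011 enc ((0.49946752190589905, 0.2159118950366974), 0.06293100863695145)
plane slope [ 0.0083 -0.0077  0.0811] 345
centre fixed r [0.5007 0.2185] rms 0.002 enc ((0.5012911558151245, 0.21556277573108673), 0.06193690374493599)Traceback (most recent call last):
  File "<stdin>", line 6, in <module>
    return umr_minimum(a, axis, None, out, keepdims, initial, where)
ValueError: zero-size array to reduction operation minimum which has no identity
```

{"fn": "play_rows", "kwargs": {
  "motion": [
    [[0.007, 0, 0.02], [0, 0, 0]],
    [[0.007, 0, 0.05], [0, 0, 0]],
    [[0.007, 0, 0.08], [0, 0, 0]],
    [[0.007, 0, 0.1], [0, 0, 0]],
    [[0.007, 0, 0.1], [0, 0, 0]]
  ]
}}

```text
t: 13.15
eef_pos: [0.5014, 0.2172, 0.0417]
tool_rot: [-0.003, 0.001, 1.0, -0.001]
contact_force: [-0.3, -0.0, 0.1]
gripper_width: 0.94
```

```bash
python3 - <<'E'
from h import *
state()
c=cam('side');  lidfit(c,.083,np.array([.5,.215])); P=cloud(c)
t=cam('top')
a=c['pixels'][200:340,210:350]; cv2.imwrite('pics/sc14.png',cv2.resize(cv2.cvtColor(a,4),None,fx=4,fy=4,interpolation=2))
a=t['pixels'][160:270,120:240]; cv2.imwrite('pics/tc14.png',cv2.resize(cv2.cvtColor(a,4),None,fx=5,fy=5,interpolation=2))
E
```

```text
t 13.15 p [0.5014 0.2172 0.0417] yaw_y 89.91 tilt 0.42 F [-0.3 -0.   0.1] w 79.9 q [-0.57  0.47  0.06  1.99 -0.04  0.7   1.09]
plane slope [ 0.0008 -0.0032  0.0813] 1580
centre fixed r [0.4995 0.2149] rms 0.001 enc ((0.4996384382247925, 0.21570253372192383), 0.0626002699136734)
```

View pics/sc14.png

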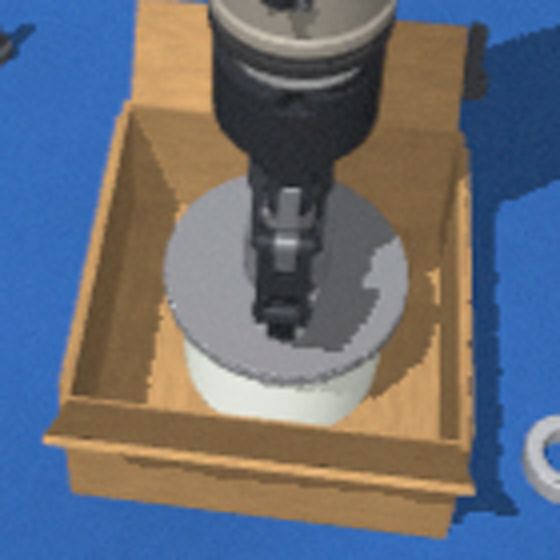

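View pics/tc14.png

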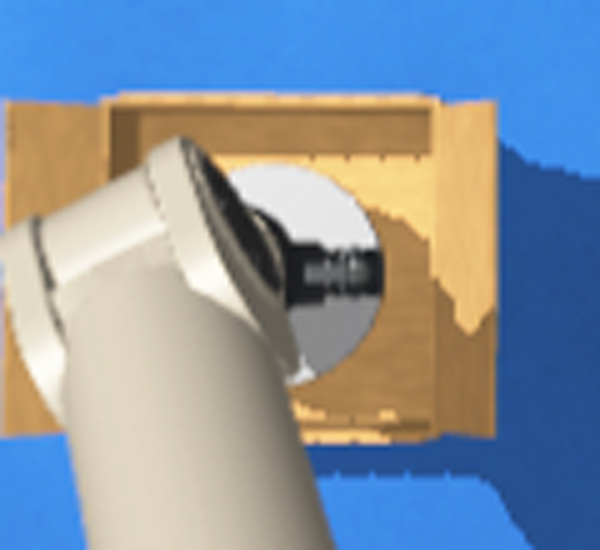

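The fingers straddle the collar just above the plate. Closing on it gently.

{"fn": "play_rows", "kwargs": {
  "motion": [
    [[0, 0, 0], [0, 0, 0]],
    [[0, 0, 0], [0, 0, 0]],
    [[0, 0, 0], [0, 0, 0]],
    [[0, 0, 0], [0, 0, 0]],
    [[0, 0, 0], [0, 0, 0]],
    [[0, 0, 0], [0, 0, 0]]
  ],
  "fingers": 0,
  "grip_force": 35
}}

```text
t: 13.85
eef_pos: [0.5029, 0.2178, 0.0439]
tool_rot: [-0.002, 0.001, 1.0, -0.0]
contact_force: [-1.9, -1.2, 4.7]
gripper_width: 0.511
```

```bash
python3 - <<'E'
from h import *
state()
c=cam('side');  lidfit(c,.083,np.array([.5,.215]))
a=c['pixels'][200:340,210:350]; cv2.imwrite('pics/sc15.png',cv2.resize(cv2.cvtColor(a,4),None,fx=4,fy=4,interpolation=2))
E
```

```text
t 13.85 p [0.5029 0.2178 0.0439] yaw_y 89.88 tilt 0.23 F [-1.9 -1.2  4.7] w 43.4 q [-0.57  0.46  0.06  1.98 -0.04  0.7   1.09]
plane slope [-0.0011 -0.0018  0.0813] 1704
centre fixed r [0.4995 0.2175] rms 0.0011 enc ((0.4999564290046692, 0.21754536032676697), 0.06278617680072784)
```

View pics/sc15.png

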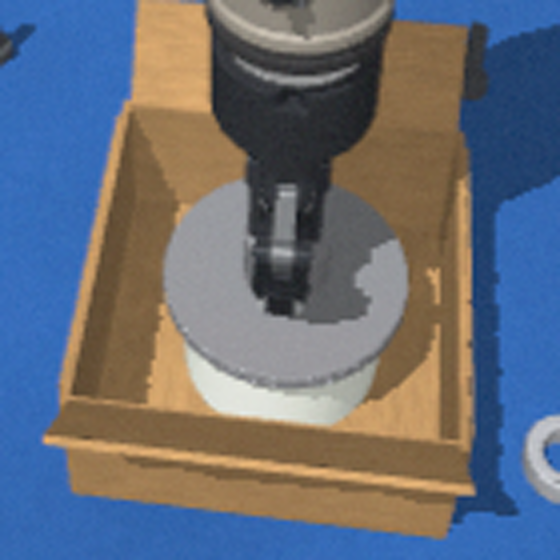

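The grip shifted the outer lid about 2.5 mm in +y, within its play. I'll re-centre it by 2 mm and then lift straight up, slowly at first.

{"fn": "play_rows", "kwargs": {
  "motion": [
    [[0, -0.005, 0], [0, 0, 0]],
    [[0, -0.005, 0], [0, 0, 0]],
    [[0, -0.005, -0.005], [0, 0, 0]],
    [[0, -0.005, -0.01], [0, 0, 0]],
    [[0, -0.005, -0.015], [0, 0, 0]],
    [[0, -0.005, -0.02], [0, 0, 0]],
    [[0, -0.005, -0.03], [0, 0, 0]],
    [[0, -0.005, -0.03], [0, 0, 0]]
  ]
}}

```text
t: 14.7
eef_pos: [0.5033, 0.216, 0.0565]
tool_rot: [-0.002, 0.001, 1.0, -0.0]
contact_force: [-0.4, 0.2, -0.9]
gripper_width: 0.51
```

```bash
python3 - <<'E'
from h import *
state()
c=cam('side');  lidfit(c,.093,np.array([.5,.215]))
a=c['pixels'][200:340,210:350]; cv2.imwrite('pics/sc16.png',cv2.resize(cv2.cvtColor(a,4),None,fx=4,fy=4,interpolation=2))
E
```

```text
t 14.7 p [0.5033 0.216  0.0565] yaw_y 89.88 tilt 0.17 F [-0.4  0.2 -0.9] w 43.3 q [-0.57  0.44  0.06  1.98 -0.04  0.72  1.09]
plane slope [ 0.     -0.0009  0.0938] 1736
centre fixed r [0.5001 0.2152] rms 0.001 enc ((0.4999527931213379, 0.21560996770858765), 0.06298480182886124)
```

View pics/sc16.png

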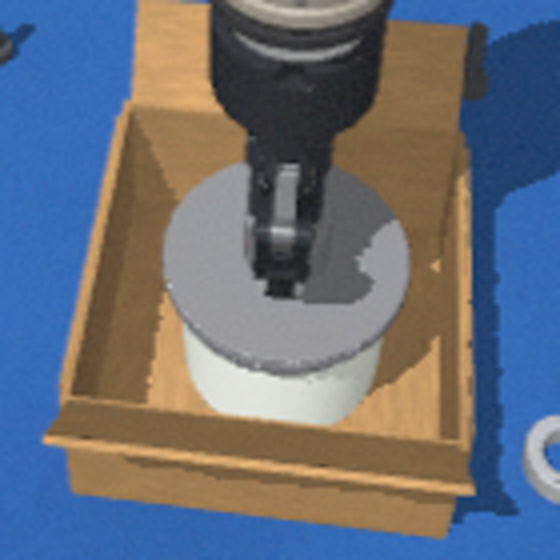

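The lid is level, centred, 12 mm up, and only its own weight (about 1 N) is on the tool. I'll raise it clear of the stem.

{"fn": "play_rows", "kwargs": {
  "motion": [
    [[0, 0, -0.03], [0, 0, 0]],
    [[0, 0, -0.06], [0, 0, 0]],
    [[0, 0, -0.1], [0, 0, 0]],
    [[0, 0, -0.15], [0, 0, 0]],
    [[0, 0, -0.2], [0, 0, 0]],
    [[0, 0, -0.24], [0, 0, 0]],
    [[0, 0, -0.26], [0, 0, 0]],
    [[0, 0, -0.26], [0, 0, 0]]
  ]
}}

```text
t: 15.55
eef_pos: [0.5044, 0.2164, 0.162]
tool_rot: [-0.0, 0.001, 1.0, 0.001]
contact_force: [-0.3, 0.1, -1.3]
gripper_width: 0.508
```

```bash
python3 - <<'E'
from h import *
state()
c=cam('side');  lidfit(c,.197,np.array([.5,.215])); save(c,'side17.png')
t=cam('top'); save(t,'top17.png'); state()
# inner lid visible flange part
P=cloud(c); x,y,z=P[...,0],P[...,1],P[...,2]; I=c['pixels'].astype(int)
m=(np.hypot(x-.5,y-.2155)<.06)&(z>.06)&(z<.09)&(I.max(-1)-I.min(-1)<30)
q=P[m]; print(len(q),np.percentile(q[:,2],[5,50,95]).round(4)); A=np.c_[q[:,:2]-[.5,.2155],np.ones(len(q))]; print(np.linalg.lstsq(A[abs(q[:,2]-.078)<.004],q[abs(q[:,2]-.078)<.004,2],rcond=None)[0])
E
```

```text
t 15.55 p [0.5044 0.2164 0.162 ] yaw_y 89.88 tilt 0.08 F [-0.3  0.1 -1.3] w 43.2 q [-0.58  0.3   0.08  1.9  -0.03  0.94  1.08]
plane slope [0.0035 0.0002 0.1993] 2093
centre fixed r [0.5014 0.2158] rms 0.0009 enc ((0.5013941526412964, 0.21646247804164886), 0.06321196258068085)
t 15.65 p [0.5032 0.2159 0.1601] yaw_y 89.88 tilt 0.21 F [ 0.7 -0.7 -0.9] w 43.6 q [-0.58  0.3   0.08  1.9  -0.03  0.94  1.08]
1673 [0.0734 0.0772 0.0792]
[-0.00249426 -0.00296844  0.07732061]
```

View pics/side17.png

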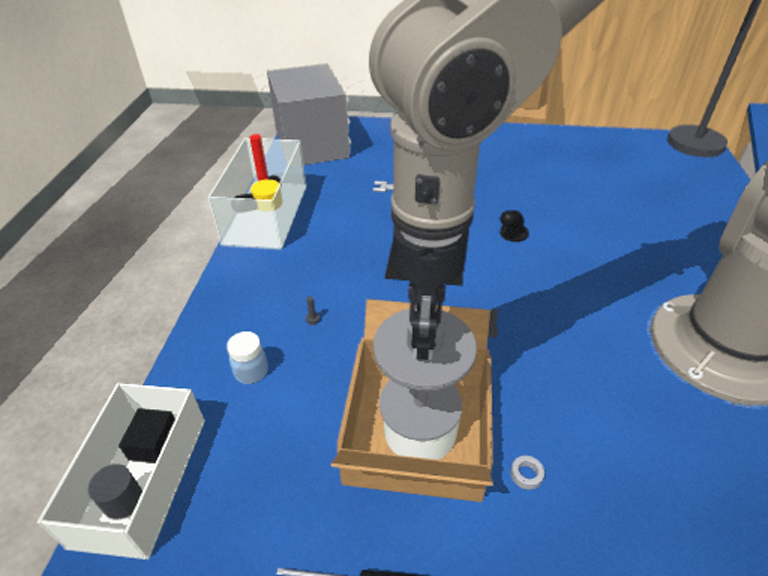

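View pics/top17.png

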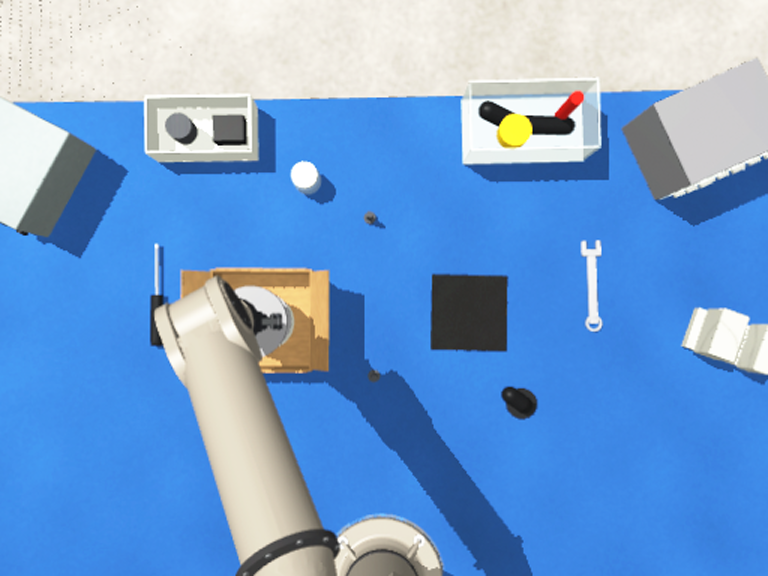

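The outer lid is level about 0.13 m above the inner lid. The inner flange is at the tub's rim at (420,405), and the bystanders look unmoved. Handing in.

```bash
python3 - <<'E'
from h import *
print(bot.hand_in()); state()
E
```

```text
the job is handed in; nothing more can be done
None
the job is handed in; nothing more can be done
```

The job is done and handed in at about 15.7 s. Both flaps are open, the inner lid is seated on the tub, and the arm is holding the outer lid in the air above it.

**What I did**
- I pushed the flaps out from inside, to about 2.15 rad (right) and 2.25 rad (left).
- I carried the nested lids over by the stem and lowered them until contact showed, at about 9 N.
- I released the stem, took the outer lid by its collar, re-centred it by 2 mm and lifted it straight up.

**Last checks**
- **Outer lid:** it is level to within about 0.2°. Its origin is about 132 mm above the inner lid's, where 84 mm is needed.
- **Inner lid:** its flange top reads 0.0773 m against a nominal 0.078 m, level to about 0.2°. The side camera reads about 0.7 mm low, so this agrees with fully seated.
- **Tool force:** only the outer lid's weight, about 1 N.
- **Bystanders:** none visibly moved; the tub was not measured again after the lids went on.

**What failed or disagreed**
- **First push:** it passed over the right flap without touching it. The camera showed the fingertips about 39 mm above the reported TCP height, so I set every later height from the camera.
- **Camera positions:** the two cameras differed by 2–3 mm, so I aligned the lids to the tub with differences within one camera's view. The top view was partly hidden by the arm during the final lowering.
- **Collar grip:** closing on the collar slid the outer lid about 2.5 mm sideways, within its 3 mm of play. The inner lid could have been nudged slightly, but it was still level and seated afterwards.

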